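# Press the tin ejector and stop the tin as it pops out

## Task

Hold down the key of the sweet-tin dispenser with one finger and, with the other finger already standing in the lane beside the key, stop the round tin as the spring shoots it out, before it slides off the open end. Touch only: never pinch, lift or tip the tin, and leave the other things on the counter where they are. Finish while still holding: the key kept down and the tin at rest against the finger, lying flat in the lane.

Things in the scene. Friction and masses are not known exactly. Their poses are not given: they have to be found in the camera images.
- dispenser: Low grey tin dispenser fixed to the counter, 200 mm long (x -105 to +95 mm), about 120 mm wide with its key. Origin on the counter under the docked tin's centre; x points from the lane's open end (x = -105 mm) to the spring housing, z up. The tin is shot along -x. Lane floor at z = 16 mm; lane 69 mm wide between 5 mm walls at y = +-37 mm, wall tops z = 32 mm, x -105 to +40 mm.
- gate (a point): Middle of the top of the steel gate across the lane, at (-34.5, 0, 26) mm of the dispenser with the key up, 10 mm above the lane floor. It holds the tin, is one piece with the key and sinks with it; at about 10 mm of key travel the tin is free and shoots out at once, roughly 1 m/s.
- housing (a point): Middle of the top of the spring housing (x +39 to +95, y +-41 mm of the dispenser), 52 mm above the counter. Its pusher drives the tin along -x with about 3 N at first and still 1 to 2 N after 50 mm, and goes on pushing the stopped tin against the finger.
- key (a joint): Travel of the key, m: 0 up, 0.012 fully down. Springs back when let go. Spring 2 N at the top, 5 N at the bottom; with the gate's friction 5 to 9 N are needed to press it down.
- key_top (a point): Middle of the top of the black ribbed key, 30 mm (along the lane) x 26 mm (across), beside the lane on the dispenser's -y side at (-62, -57) mm; top 34 mm above the counter when up, 22 mm when down. It moves with the key.
- lane_stop (a point): Point on the middle of the lane floor straight beside the key, at (-62, 0, 16) mm of the dispenser, 57 mm from the key's middle; a finger here stops the tin after about 20 mm. With the key fully down a finger level with the key's top hangs 6 mm above the lane floor and overlaps the tin's height by 16 mm.
- tin: Round sweet tin, 62 mm diameter, 22 mm high, about 55 g, lying flat in the lane behind the gate; origin at the centre of its underside. Docked against the gate it lies at x = -3 mm of the dispenser, front edge at x = -34 mm, top 38 mm above the counter.
- spare_tin: Another round tin of the same size, flat on the counter on the key's side of the dispenser, beside the housing. Not part of the work. Origin at its underside.
- amethyst: Polished purple stone 38x50x22 mm lying on the dispenser's housing. Not part of the work.
- candle: Striped candle 56 mm across, 80 mm high, on the counter behind the pouch rack. Not part of the work.
Things that resemble listed ones, but are neither listed nor needed, are in the scene too. What is shaped like the tin but red is not meant.

How it is judged (in metres and radians):
On the way, in this order (a step that is already met when the one before it is completed fails the run):
1. a finger begins to press the key while the tin is still docked (value of joint key above 0.003 m and contact force between dispenser and the fingers above 0.3 N and x of tin in the frame of dispenser above -0.008 m).
2. the tin has popped out and leans on a finger while the key is held down (x of tin in the frame of dispenser between -0.048 and -0.012 m and contact force between tin and the fingers above 0.3 N and value of joint key above 0.008 m and contact force between dispenser and the fingers above 0.5 N), for 0.2 s.
At the end, for the whole second after the job is handed in: The key is held down by a finger (travel over 8 mm, over 0.5 N); the tin, popped out 12 to 48 mm from its dock, rests against a finger (over 0.3 N), at rest (under 20 mm/s) and flat on the lane floor (tilt under 0.15 rad) (all of step 2 and linear speed of tin below 0.02 m/s and angle between tin's own z axis and vertical below 0.15 rad and z of tin in the frame of dispenser between 0.012 and 0.021 m); the arm keeps its last pose, push and grip.
It fails at once if the tin slides away (more than 60 mm from its dock) (x of tin in the frame of dispenser below -0.06 m).
It fails at once if the tin is lifted (z of tin in the frame of dispenser above 0.028 m).
It fails at once if the tin is tipped (angle between tin's own z axis and vertical above 0.4 rad).
It fails at once if another thing on the counter is disturbed (moved more than 20 mm) (distance of any of spare_tin, amethyst, candle from where it was at the start of the episode above 0.02 m).
It also fails if it takes over 29 s, if anything falls off the work surface, if the arm or the gripper's body presses on something with over 40 N, if the wrist force passes 120 N, or if a joint passes its speed limit or range.

## Robot

A 7-joint arm with a two-finger parallel gripper is mounted at the origin on a cart in front of the work surface, level with it; the furniture and walls round the work are solid. World frame = base frame: x ahead of the robot, y to its left, z up, the work surface at z = 0. Lengths are in m, angles in degrees, forces in N, time in s.
With the tool pointing down it reaches from about 0.425 to 0.875 m from the base axis. Payload 4.7 kg.
Tool frame: the origin (TCP) lies between the finger pads; the fingertips stand env.tip_reach ahead of it and the grasp point (between the pads) lies 2 mm behind it (env.tip_reach is the distance from the TCP to the fingertips, in m); z points along the fingers, y is the line along which they close (so a half turn about z gives the same grasp; the last joint's range is limited). The gripper opens to 87 mm and grips with 3 to 60 N. Pads are 19 mm wide; open, the fingers measure 117 mm over their backs; the gripper's body (75 mm by 190 mm) begins 51 mm behind the grasp point.
Start: joints at [-74.307, 18.392, -4.016, 83.108, 1.295, 78.541, -3.26], TCP at [0.167, 0.628, 0.21] pointing down, gripper open.
Joint ranges: [-163.93, 163.93], [-17.29, 119.83], [-79.2, 71.16], [3.27, 140.29], [-89.18, 269.18], [5.43, 117.66], [-154.24, 154.24]. Speed limits (degrees/s): [147.25, 147.25, 180, 180, 180, 180, 180].

## Interface

Orientations are given as [roll, pitch, yaw] about the fixed x, y, z axes, in that order (R = Rz(yaw) Ry(pitch) Rx(roll)).
In Python, from cell import env, read_camera gives the robot as it stands. The module is installed in compiled form; this text tells all that it offers.
- The arm moves only by the tool handwheel, called as a command line: name --argument value ..., lists and objects as JSON in quotes. Schema: {"type":"object","properties":{"deltas":{"type":"array","items":{"type":"number"},"minItems":5,"maxItems":40},"squeeze":{"type":"number"},"only":{"type":"string"},"quiet":{"type":"boolean"},"lines":{"type":"string"}},"required":["deltas"],"additionalProperties":false}. deltas is one flat list of numbers that holds 1 to 8 rows one after another, with no inner brackets; each row has 5 numbers: dx, dy, dz in m, then a turn about the tool's z in degrees, then the finger opening in m; each row is the pose to reach, as a shift and turn from the pose commanded when the call began, along the tool's axes at that moment; what a row does not reach only later rows make up. A row lasts 1/12 s, in which the tool goes at most 0.0417 m and 7.16 degrees, less where a joint would pass 70% of its speed; a pose out of reach is approached as far as the arm can. The fingers move at their own pace and stop on an object; squeeze is the grip in N (left out, the last holds). Time passes only in rows, so rows that do not move let the fingers close. The tool returns the time, the measured TCP pose, the force, the opening and the grip force at its end. only (a regular expression) keeps the lines of the reply that match it, lines (a string "A,B") keeps lines A to B, and quiet returns only ok. Input that does not fit is refused with a message, and nothing moves.
- env.get_obs(): the state, without advancing time (a new reading comes with each control period).
- read_camera(name): name is "scene" or "top"; returns a dict with "color" (480x640x3 uint8, blue, green, red), "fx", "fy", "cx", "cy" (pixels), "dist" ([k1, k2, p1, p2, k3] as OpenCV has them; the pictures are not rectified), "world_from_camera" (4x4, takes a point from camera to world coordinates). Camera axes: x right, y down, z forward; pixel columns grow to the right and rows downward; lengths in m; the calibration is good to about 2 mm. A picture is of the moment at which its call begins. There is no depth.
- env.sign_off(): hands the job in; it is judged then, once.
The state is a dict: "time_s": time; "qpos": joint angles; "joint_velocities": joint speeds; "effort": joint torques, N m; "tool_pos": TCP position; "tool_rot": TCP orientation; "force": force on the tool from outside, world axes, zero at the start; "wrist_torque": the same for the moment, N m; "grip_width": finger opening in m; "grasp_force": force on a finger pad.
Only numpy, scipy, OpenCV 4.12 (cv2) and the standard library are available. Lean on these libraries where they do the work, as an engineer would, in place of code of your own. Each camera call takes 0.05 s, during which the arm holds its last target. There are 200 camera calls.

## Working session

There is one attempt and no reset: what is moved stays moved. The work goes in short steps, Python scripts to look and compute and a tool call to move; the robot and the scene stay as the last step left them, time stands still between calls to the robot, and variables do not carry over. Pictures are saved under pics/ and viewed, at most 11 in all, crops included, and the job is handed in when it is done.

```bash
mkdir -p pics; python3 - <<'E'
from cell import env, read_camera
import cv2,numpy as np
np.set_printoptions(precision=4,suppress=True)
for n in("scene","top"):
    c=read_camera(n); cv2.imwrite(f"pics/{n}0.png",c["color"])
    print(n,c["fx"],c["fy"],c["cx"],c["cy"],c["dist"]);print(c["world_from_camera"])
o=env.get_obs();print(env.tip_reach,o)
E
```

```text
scene 586.4156804369096 586.4156804369096 320.6173327236408 234.0295154941396 [-0.1466  0.      0.      0.      0.    ]
[[ 0.8869 -0.2084  0.4122  0.1306]
 [-0.4619 -0.4113  0.7858 -0.845 ]
 [ 0.0058 -0.8874 -0.461   0.4486]
 [ 0.      0.      0.      1.    ]]
top 445.6611253187436 445.6611253187436 331.02095899547203 242.6022711264794 [-0.1039  0.      0.      0.      0.    ]
[[ 0.0021 -0.9813  0.1924  0.3293]
 [-1.     -0.0013  0.0042 -0.1748]
 [-0.0039 -0.1924 -0.9813  0.9083]
 [ 0.      0.      0.      1.    ]]
0.017 {'time_s': 0.1, 'qpos': array([-74.3078,  18.4343,  -4.0158,  83.1673,   1.2965,  78.5413,
        -3.2597]), 'joint_velocities': array([-0.0923,  0.0825,  0.1042, -0.1973,  0.0892,  0.0485,  0.0409]), 'effort': array([ -0.0002, -49.2568,  -0.4057, -31.34  ,  -0.064 ,   0.0395,
         0.0001]), 'tool_pos': array([0.1669, 0.6277, 0.2089]), 'tool_rot': array([-179.9024,    0.0068,  165.1182]), 'force': array([ 0.4453, -0.3306, -0.1609]), 'wrist_torque': array([-0.009 , -0.0131, -0.0137]), 'grasp_force': 0.0, 'grip_width': 0.08686769055965048}
```

View pics/scene0.png

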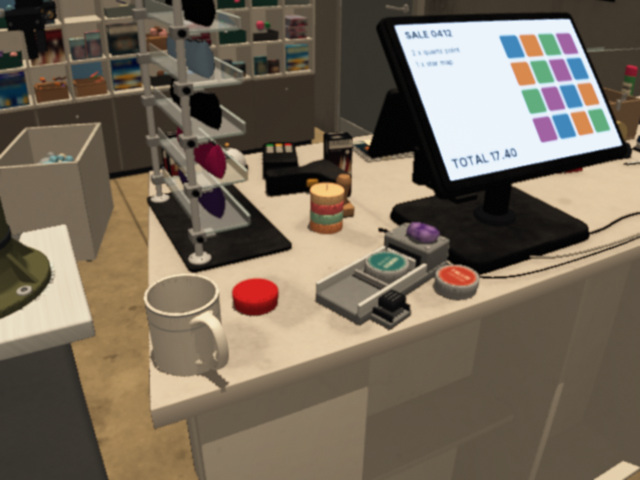

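View pics/top0.png

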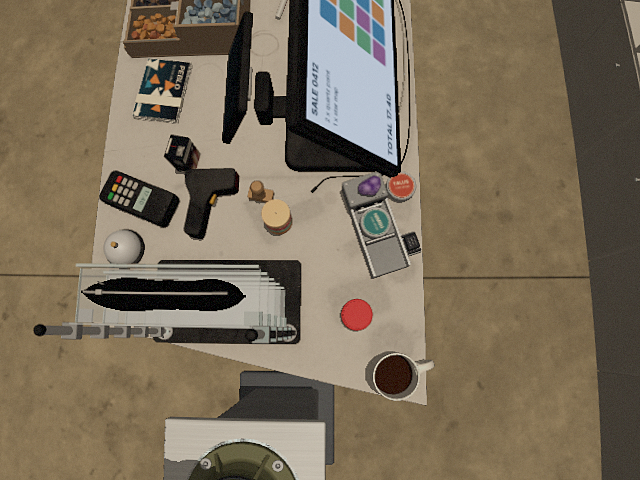

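The scene picture shows the grey dispenser with a teal tin at (388,263), its black key at (393,303), and the amethyst at (423,232). In the top picture the teal tin is at (376,222), the key at (411,242), the amethyst at (370,185) and the tall pouch rack at about (160-300, 260-343).

Tin candidates in the top view:
- **Teal, (376,222):** lies in the lane behind the gate, so it is the tin meant.
- **Orange label, (400,186):** on the counter beside the housing on the key's side, so it is the spare.
- **Red, (356,315):** the excluded lookalike.

Next I'll measure and confirm with a crop.

```bash
cat > h.py <<'E'
import cv2,numpy as np
from cell import env,read_camera
np.set_printoptions(precision=4,suppress=True)
def ray(c,uv):
    K=np.array([[c["fx"],0,c["cx"]],[0,c["fy"],c["cy"]],[0,0,1]])
    p=cv2.undistortPoints(np.array([[uv]],float),K,np.array(c["dist"]))[0,0]
    T=c["world_from_camera"]; return T[:3,3],T[:3,:3]@np.array([p[0],p[1],1])
def plane(c,uv,z):
    o,d=ray(c,uv); return o+d*(z-o[2])/d[2]
def tri(c1,u1,c2,u2):
    o1,d1=ray(c1,u1);o2,d2=ray(c2,u2)
    s=np.linalg.lstsq(np.c_[d1,-d2],o2-o1,rcond=None)[0]
    a,b=o1+s[0]*d1,o2+s[1]*d2; return (a+b)/2,np.linalg.norm(a-b)
def blob(c,lo,hi,roi):
    x0,y0,x1,y1=roi
    m=cv2.inRange(cv2.cvtColor(c["color"][y0:y1,x0:x1],cv2.COLOR_BGR2HSV),lo,hi)
    cs,_=cv2.findContours(m,cv2.RETR_EXTERNAL,cv2.CHAIN_APPROX_NONE)
    k=max(cs,key=cv2.contourArea); h=cv2.convexHull(k)
    M=cv2.moments(h); return np.array([M["m10"]/M["m00"]+x0,M["m01"]/M["m00"]+y0]),h.reshape(-1,2)+[x0,y0]
E
python3 - <<'E'
from h import *
t=read_camera("top");s=read_camera("scene")
te,th=blob(t,(75,60,40),(100,255,255),(340,190,410,260)); se,sh=blob(s,(75,60,40),(100,255,255),(340,230,430,290))
print("teal",te,se,tri(t,te,s,se),plane(t,te,.038),plane(s,se,.038))
rt=cv2.minEnclosingCircle(th.astype(np.float32));print("r",rt)
tk,kh=blob(t,(0,0,0),(180,255,60),(398,228,425,258)); print("key",tk,kh.min(0),kh.max(0),plane(t,tk,.034))
d=(plane(t,te,.038)-plane(t,tk,.034))[:2]
print("tin-key dist",np.linalg.norm(d),"exp",np.hypot(59,57),"yaw",np.degrees(np.arctan2(d[1],d[0])-np.arctan2(57,59)))
for n,uv,z in(("rackpole top far",(40,330),.39),("mon near corner",(395,168),.1),("mon left",(290,165),0),("candle",(276,216),.08)): print(n,plane(t,uv,z))
a=cv2.resize(t["color"][160:290,320:440],None,fx=4.6,fy=4.6,interpolation=cv2.INTER_CUBIC)
cv2.imwrite("pics/crop.png",a)
E
```

```text
teal [375.5175 221.538 ] [386.5059 261.1431] (array([ 0.5425, -0.2601,  0.0382]), np.float64(0.001305973586553957)) [ 0.5432 -0.2604  0.038 ] [ 0.542  -0.2598  0.038 ]
r ((375.4285583496094, 221.61904907226562), 12.05533218383789)
key [411.1728 242.8272] [402 232] [420 254] [ 0.5004 -0.3316  0.034 ]
tin-key dist 0.08309611062587566 exp 82.03657720797473 yaw 15.040636093124931
rackpole top far [0.3229 0.1785 0.39  ]
mon near corner [ 0.6339 -0.2938  0.1   ]
mon left [ 0.6781 -0.0819  0.    ]
candle [ 0.5436 -0.0654  0.08  ]
```

View pics/crop.png

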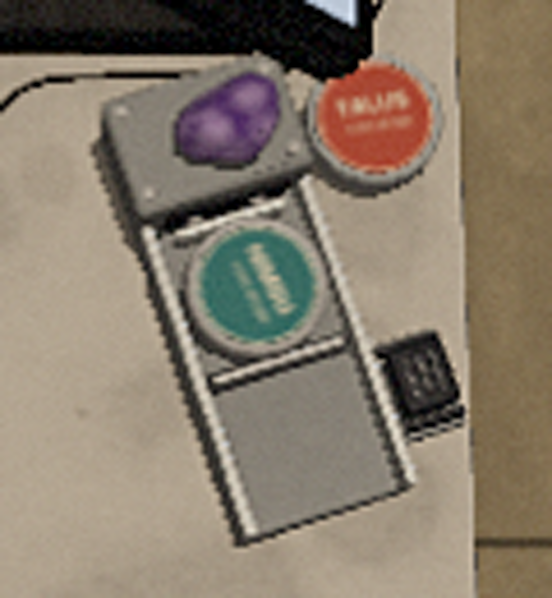

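The crop confirms it: the teal tin sits in the lane behind the bright gate, with the housing and amethyst up-left, the spare beside the housing, and the black key right of the lane at crop (418,380). Now I'll refine yaw from the wall lines and compute the tool targets.

```bash
python3 - <<'E'
from h import *
t=read_camera("top");s=read_camera("scene")
P=lambda u,v,z:plane(t,(320+(u+.5)/4.6-.5,160+(v+.5)/4.6-.5),z)
yaws=[]
for a,b in(((150,232),(245,532)),((305,185),(408,480)),((213,380),(342,343)),((250,535),(405,487))):
    A,B=P(*a,.032),P(*b,.032);d=(A-B)[:2];an=np.degrees(np.arctan2(d[1],d[0]));print(A,B,np.linalg.norm(d),an)
# lane walls finer: bright white mask lines in enlarged top view
te,_=blob(t,(75,60,40),(100,255,255),(340,190,410,260));se,_=blob(s,(75,60,40),(100,255,255),(340,230,430,290))
tin=(plane(t,te,.038)+plane(s,se,.038))[:2]/2
sk,kh=blob(s,(0,0,0),(180,255,45),(370,285,412,326));print("scene key",sk,kh.min(0),kh.max(0))
cv2.imwrite("pics/crop2.png",cv2.resize(s["color"][215:335,305:465],None,fx=5,fy=5,interpolation=cv2.INTER_CUBIC))
for yaw in(15,17,18,19):
    c,n=np.cos(np.radians(yaw)),np.sin(np.radians(yaw));R=np.array([[c,-n],[n,c]])
    o=tin-R@[-.003,0]
    W=lambda x,y,z:np.r_[o+R@[x,y],z]
    def proj(c_,p):
        T=np.linalg.inv(c_["world_from_camera"]);K=np.array([[c_["fx"],0,c_["cx"]],[0,c_["fy"],c_["cy"]],[0,0,1]])
        return cv2.projectPoints(p[None],cv2.Rodrigues(T[:3,:3])[0],T[:3,3],K,np.array(c_["dist"]))[0].ravel()
    print(yaw,"o",o,"key",W(-.062,-.057,.034),proj(t,W(-.062,-.057,.034)),proj(s,W(-.062,-.057,.034)),"mid",W(-.062,-.0285,0),"ends",proj(t,W(-.105,.0395,.032)),proj(t,W(-.105,-.0395,.032)))
E
```

```text
[ 0.5686 -0.214   0.032 ] [ 0.4354 -0.2539  0.032 ] 0.13909563378396766 16.678821024293033
[ 0.5904 -0.2831  0.032 ] [ 0.458  -0.3249  0.032 ] 0.1388894291593383 17.502226424356714
[ 0.502  -0.2409  0.032 ] [ 0.5185 -0.2977  0.032 ] 0.05916224702028597 106.28574974516108
[ 0.4341 -0.256   0.032 ] [ 0.4549 -0.3235  0.032 ] 0.07063453659826982 107.15487479771035
scene key [390.8148 305.6622] [373 291] [408 321]
15 o [ 0.5454 -0.2593] key [ 0.5003 -0.3304  0.034 ] [410.5641 242.8955] [389.2391 295.9148] mid [ 0.4929 -0.3029  0.    ] ends [370.0762 276.059 ] [408.2274 265.8163]
17 o [ 0.5454 -0.2592] key [ 0.5028 -0.3318  0.034 ] [411.2338 241.6826] [391.4737 295.9709] mid [ 0.4944 -0.3046  0.    ] ends [371.9997 276.2325] [409.7136 264.6673]
18 o [ 0.5454 -0.2592] key [ 0.504  -0.3325  0.034 ] [411.5518 241.0677] [392.5887 295.9826] mid [ 0.4952 -0.3054  0.    ] ends [372.963  276.2942] [410.4401 264.0736]
19 o [ 0.5454 -0.2591] key [ 0.5053 -0.3332  0.034 ] [411.8584 240.4474] [393.7015 295.9835] mid [ 0.496  -0.3062  0.    ] ends [373.927  276.3391] [411.1551 263.4675]
```

View pics/crop2.png

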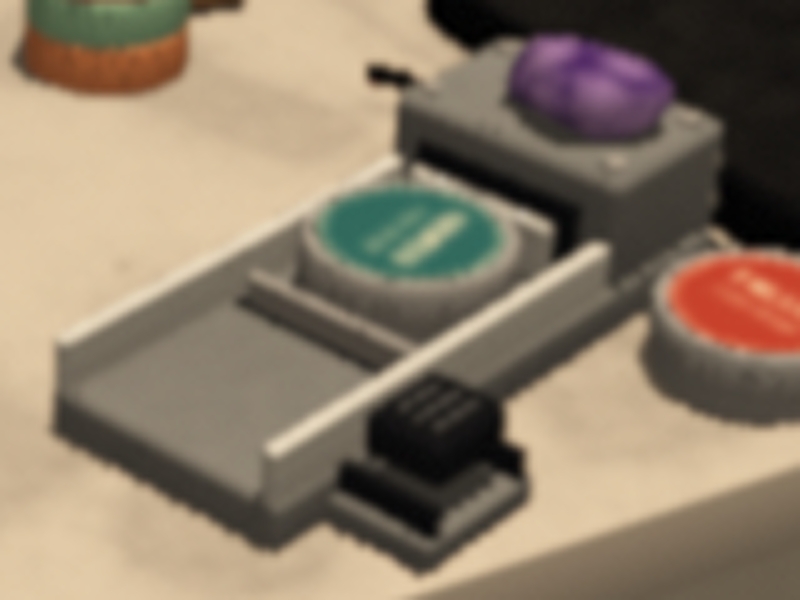

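The second crop puts the key top's middle at about full-image (392.4,296.6). Wall and gate lines give 16.3 to 17.5°, so I take dispenser yaw as 17° and the mid-point of the two fingers as (0.494,-0.305). The rack is 0.39 m tall, so I lift over it first.

handwheel --deltas '[0, 0, -0.26, 0, 0.042, 0, 0, -0.26, 0, 0.042, 0, 0, -0.26, 0, 0.042, 0, 0, -0.26, 0, 0.042, 0, 0, -0.26, 0, 0.042, 0, 0, -0.26, 0, 0.042, 0, 0, -0.26, 0, 0.042, 0, 0, -0.26, 0, 0.042]'

```text
time_s: 0.97
tool_pos: [0.1671, 0.629, 0.4748]
tool_rot: [179.5, -0.0, 165.1]
force: [1.2, 0.6, -0.1]
grip_width: 0.045
grasp_force: 0.0
```

```bash
cat >g.py <<'E'
# shift in tool axes to world target: python3 g.py x y z
import sys
from h import *
from scipy.spatial.transform import Rotation as R
o=env.get_obs(); r=R.from_euler("xyz",o["tool_rot"],degrees=True)
for a in sys.argv[1:]:
    p=np.array(a.split(","),float); print(a,"->",r.inv().apply(p-o["tool_pos"]))
print(o["tool_pos"],o["tool_rot"],o["qpos"],o["force"],o["grip_width"],o["time_s"])
E
python3 g.py .36,.48,.47 .45,.30,.47
```

```text
.36,.48,.47 -> [-0.2247 -0.0945  0.0039]
.45,.30,.47 -> [-0.3579 -0.2454  0.0026]
[0.1671 0.629  0.4748] [179.5262  -0.0203 165.1155] [-75.4519  20.3869  -3.2816  50.4849   1.2145 108.6807  -3.0145] [ 1.2005  0.6254 -0.1164] 0.04503382710246337 0.9667
```

handwheel --deltas '[-0.225, -0.095, 0, 50, 0.042, -0.225, -0.095, 0, 50, 0.042, -0.225, -0.095, 0, 50, 0.042, -0.225, -0.095, 0, 50, 0.042, -0.225, -0.095, 0, 50, 0.042, -0.225, -0.095, 0, 50, 0.042, -0.225, -0.095, 0, 50, 0.042]'

```text
time_s: 1.55
tool_pos: [0.3682, 0.4713, 0.4691]
tool_rot: [179.9, 0.3, 113.9]
force: [0.4, -1.6, 0.1]
grip_width: 0.042
grasp_force: 0.0
```

```bash
python3 g.py .47,.22,.47 .5,.15,.47
```

```text
.47,.22,.47 -> [-0.271  -0.0087  0.0006]
.5,.15,.47 -> [-0.3471 -0.0097  0.001 ]
[0.3682 0.4713 0.4691] [179.9093   0.3217 113.9094] [-61.7979  12.9845   9.4183  60.7927  -1.8575 106.4589 -29.2306] [ 0.4428 -1.5884  0.1459] 0.04204662730890625 1.55
```

handwheel --deltas '[-0.3, -0.01, 0, 50, 0.042, -0.3, -0.01, 0, 50, 0.042, -0.3, -0.01, 0, 50, 0.042, -0.3, -0.01, 0, 50, 0.042, -0.3, -0.01, 0, 50, 0.042, -0.3, -0.01, 0, 50, 0.042, -0.3, -0.01, 0, 50, 0.042, -0.3, -0.01, 0, 50, 0.042]'

```text
time_s: 2.22
tool_pos: [0.4809, 0.1937, 0.4694]
tool_rot: [179.9, 0.1, 64.1]
force: [0.0, -0.9, 0.8]
grip_width: 0.0417
grasp_force: 0.0
```

```bash
python3 g.py .5,-.08,.47 .494,-.305,.47
```

```text
.5,-.08,.47 -> [-0.2379  0.1366  0.0003]
.494,-.305,.47 -> [-0.4429  0.2294  0.001 ]
[0.4809 0.1937 0.4694] [179.8754   0.1385  64.116 ] [-47.5933   2.235   23.7983  72.8479  -0.7428 105.1307 -49.8885] [ 0.0132 -0.9132  0.7589] 0.041671865633254195 2.2167
```

handwheel --deltas '[-0.25, 0.135, 0, 47, 0.042, -0.25, 0.135, 0, 47, 0.042, -0.25, 0.135, 0, 47, 0.042, -0.25, 0.135, 0, 47, 0.042, -0.25, 0.135, 0, 47, 0.042, -0.25, 0.135, 0, 47, 0.042, -0.25, 0.135, 0, 47, 0.042, -0.25, 0.135, 0, 47, 0.042]'

```text
time_s: 2.88
tool_pos: [0.494, -0.0901, 0.4693]
tool_rot: [179.9, 0.1, 17.2]
force: [-0.8, -1.0, 0.4]
grip_width: 0.0415
grasp_force: 0.0
```

```bash
python3 g.py .494,-.305,.47 .494,-.305,.2
```

```text
.494,-.305,.47 -> [-0.0635  0.2053 -0.0002]
.494,-.305,.2 -> [-0.0632  0.2047  0.2698]
[ 0.494  -0.0901  0.4693] [179.8586   0.0712  17.1843] [-32.28    -0.6236  39.3931  75.4072   0.5736 105.0808 -65.5549] [-0.7969 -0.9909  0.4081] 0.04149486143260601 2.8833
```

handwheel --deltas '[-0.063, 0.205, 0, 0, 0.042, -0.063, 0.205, 0, 0, 0.042, -0.063, 0.205, 0, 0, 0.042, -0.063, 0.205, 0, 0, 0.042, -0.063, 0.205, 0, 0, 0.042, -0.063, 0.205, 0, 0, 0.042]'

```text
time_s: 3.38
tool_pos: [0.4963, -0.3029, 0.4675]
tool_rot: [179.9, 0.3, 17.5]
force: [-0.8, -0.2, -0.0]
grip_width: 0.0416
grasp_force: 0.0
```

```bash
python3 g.py .494,-.305,.12
```

```text
.494,-.305,.12 -> [-0.0009  0.0006  0.3475]
[ 0.4963 -0.3029  0.4675] [179.8879   0.3128  17.4732] [-11.1662  14.057   52.8415  64.8316 -11.298  106.3334 -34.8954] [-0.7809 -0.2108 -0.0313] 0.04164413961545789 3.3833
```

handwheel --deltas '[0, 0, 0.33, 0, 0.042, 0, 0, 0.33, 0, 0.042, 0, 0, 0.33, 0, 0.042, 0, 0, 0.33, 0, 0.042, 0, 0, 0.33, 0, 0.042, 0, 0, 0.33, 0, 0.042, 0, 0, 0.33, 0, 0.042, 0, 0, 0.33, 0, 0.042]'

```text
time_s: 4.05
tool_pos: [0.4983, -0.2936, 0.1364]
tool_rot: [-179.9, 0.1, 18.2]
force: [0.0, 0.4, 0.2]
grip_width: 0.0421
grasp_force: 0.0
```

handwheel --deltas '[0, 0, 0.04, 0, 0.042, 0, 0, 0.04, 0, 0.042, 0, 0, 0.04, 0, 0.042, 0, 0, 0.04, 0, 0.042]'

```text
time_s: 4.38
tool_pos: [0.5004, -0.2958, 0.1015]
tool_rot: [179.9, -0.1, 18.1]
force: [-0.1, 0.1, 1.1]
grip_width: 0.0419
grasp_force: 0.0
```

```bash
python3 g.py .4944,-.3046,.09 && python3 - <<'E'
from h import *
s=read_camera("scene");t=read_camera("top")
a=cv2.resize(s["color"][190:340,300:470],None,fx=3,fy=3,interpolation=cv2.INTER_CUBIC)
b=cv2.resize(t["color"][160:310,330:446],None,fx=3,fy=3,interpolation=cv2.INTER_CUBIC)
cv2.imwrite("pics/near.png",np.hstack([a[:,:450],b])[:, :800])
E
```

```text
.4944,-.3046,.09 -> [-0.0084  0.0065  0.0115]
[ 0.5004 -0.2958  0.1015] [179.918   -0.073   18.1297] [-12.8343  18.9681  48.6538 102.3717 -15.5586  65.5391 -31.0931] [-0.0517  0.1293  1.1092] 0.041925542338799755 4.3833
```

View pics/near.png

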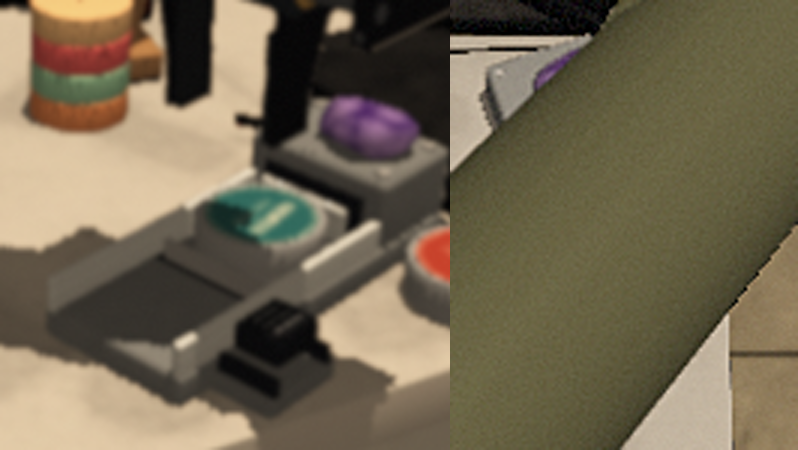

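The picture shows the two black fingertips at about crop (186,103) and (285,150), hanging above the lane and key, while the arm hides the top view. The tin is still docked. The TCP drifted by about 1 cm, so I correct it before going down.

handwheel --deltas '[-0.008, 0.006, 0.01, 1, 0.042, -0.008, 0.006, 0.01, 1, 0.042, -0.008, 0.006, 0.01, 1, 0.042, -0.008, 0.006, 0.01, 1, 0.042, -0.008, 0.006, 0.01, 1, 0.042, -0.008, 0.006, 0.01, 1, 0.042]'

```text
time_s: 4.98
tool_pos: [0.494, -0.3034, 0.0901]
tool_rot: [180.0, -0.0, 17.1]
force: [0.0, 1.0, 0.4]
grip_width: 0.0419
grasp_force: 0.0
```

```bash
python3 g.py .4944,-.3046,.06
```

```text
.4944,-.3046,.06 -> [0.     0.0012 0.0301]
[ 0.494  -0.3034  0.0901] [179.9948  -0.0258  17.1282] [-11.8258  19.7272  48.7047 103.1385 -16.3434  64.4582 -30.5159] [0.0229 0.973  0.4333] 0.041912112508414645 4.9833
```

Good. Down to TCP 0.058, with the tips 7 mm above the key, then check.

handwheel --deltas '[0, 0.001, 0.016, 0, 0.042, 0, 0.001, 0.032, 0, 0.042, 0, 0.001, 0.032, 0, 0.042, 0, 0.001, 0.032, 0, 0.042, 0, 0.001, 0.032, 0, 0.042]'

```text
time_s: 5.4
tool_pos: [0.4944, -0.3047, 0.0585]
tool_rot: [180.0, -0.0, 17.1]
force: [0.3, 0.9, 0.3]
grip_width: 0.042
grasp_force: 0.0
```

```bash
python3 g.py .4944,-.3046,.039 && python3 - <<'E'
from h import *
s=read_camera("scene")
cv2.imwrite("pics/near2.png",cv2.resize(s["color"][210:330,310:460],None,fx=5,fy=5,interpolation=cv2.INTER_CUBIC))
E
```

```text
.4944,-.3046,.039 -> [ 0.     -0.0001  0.0195]
[ 0.4944 -0.3047  0.0585] [179.9665  -0.0299  17.1157] [-10.4984  22.1361  47.5748 104.5746 -18.4859  61.3285 -28.898 ] [0.3475 0.8942 0.3343] 0.041961511610482796 5.4
```

View pics/near2.png

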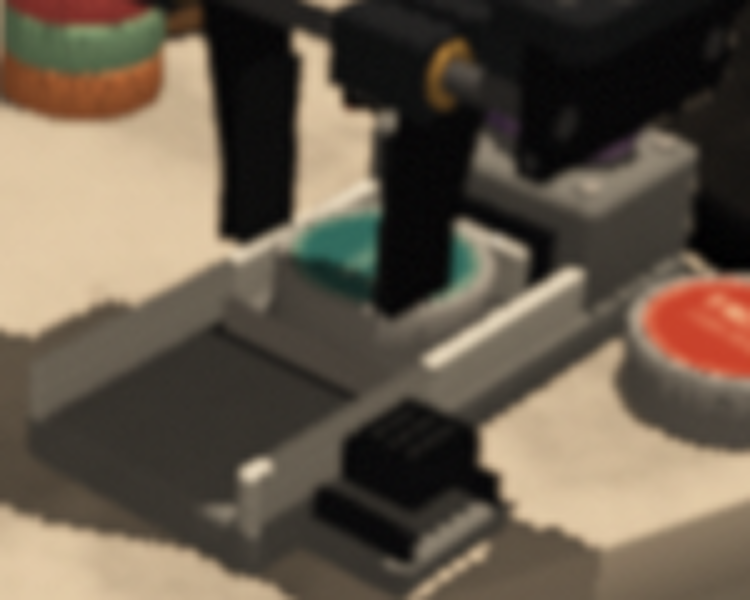

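The fingertips are at crop (255,235) and (410,300), which looks higher than 7 mm above the key at (408,440). I'll check this against the projection of the expected tip positions.

```bash
cat >>h.py <<'E'
def proj(c_,p):
    T=np.linalg.inv(c_["world_from_camera"]);K=np.array([[c_["fx"],0,c_["cx"]],[0,c_["fy"],c_["cy"]],[0,0,1]])
    return cv2.projectPoints(np.array(p,float)[None],cv2.Rodrigues(T[:3,:3])[0],T[:3,3],K,np.array(c_["dist"]))[0].ravel()
E
python3 - <<'E'
from h import *
s=read_camera("scene");o=env.get_obs();p=o["tool_pos"]
a=np.radians(107);d=np.array([np.cos(a),np.sin(a),0]);
for z in (0.017,0,-.02):
  for sg in(1,-1):
    q=p+sg*.0285*d-[0,0,z]; print(z,sg,q,(proj(s,q)-[310,210])*5)
e=np.array([np.cos(a-np.pi/2),np.sin(a-np.pi/2),0])
tr=p-.0285*d-[0,0,.017]
for n,q in(("key up",tr*[1,1,0]+[0,0,.034]),("+x50",tr+.05*e),("+z30",tr+[0,0,.03])): print(n,(proj(s,q)-[310,210])*5)
m=(s["color"].max(2)<45).astype(np.uint8)*255
cv2.imwrite("pics/dark.png",cv2.resize(s["color"][190:290,340:420],None,fx=7.5,fy=6,interpolation=cv2.INTER_NEAREST))
E
```

```text
0.017 1 [ 0.4864 -0.2776  0.0419] [245.104  320.6157]
0.017 -1 [ 0.5031 -0.3321  0.0419] [410.8078 404.2198]
0 1 [ 0.4864 -0.2776  0.0589] [247.4882 265.4956]
0 -1 [ 0.5031 -0.3321  0.0589] [415.1705 347.4881]
-0.02 1 [ 0.4864 -0.2776  0.0789] [250.3305 199.1424]
-0.02 -1 [ 0.5031 -0.3321  0.0789] [420.374  279.0877]
key up [408.8057 430.0696]
+x50 [530.2427 332.3503]
+z30 [418.5441 303.2339]
```

View pics/dark.png

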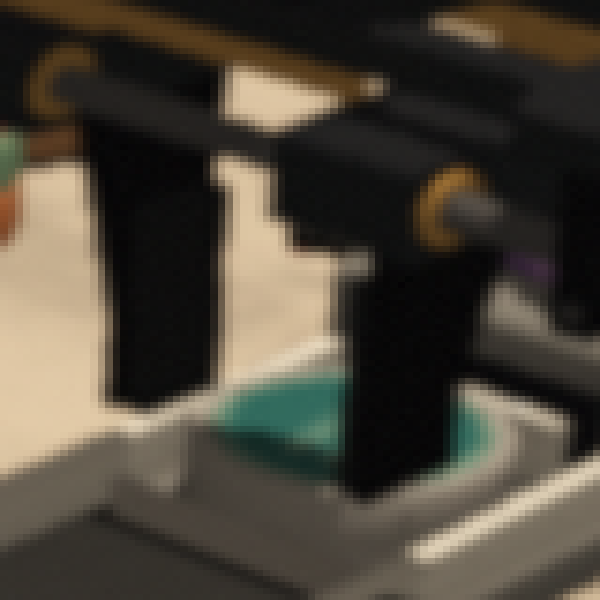

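Sideways position agrees, but both tips appear about 27 mm higher than predicted. Along this line of sight that could also mean about 50 mm farther away. I need another view, so I'll check the top camera.

```bash
python3 - <<'E'
from h import *
t=read_camera("top");p=env.get_obs()["tool_pos"]
a=np.radians(107);d=np.array([np.cos(a),np.sin(a),0]);
for z in(.0419,.07):
  for sg in(1,-1): print(z,sg,proj(t,(p+sg*.0285*d)*[1,1,0]+[0,0,z]))
for sg in (1,-1): print("body end",sg,proj(t,(p+sg*.095*d)*[1,1,0]+[0,0,.112]))
cv2.imwrite("pics/topf.png",t["color"][130:480,180:520].repeat(2,0).repeat(2,1)[:600])
E
```

```text
0.0419 1 [384.8697 249.0241]
0.0419 -1 [412.0211 240.8005]
0.07 1 [386.5498 246.409 ]
0.07 -1 [414.556  237.9362]
body end 1 [354.5073 252.6446]
body end -1 [452.3498 223.1018]
```

View pics/topf.png

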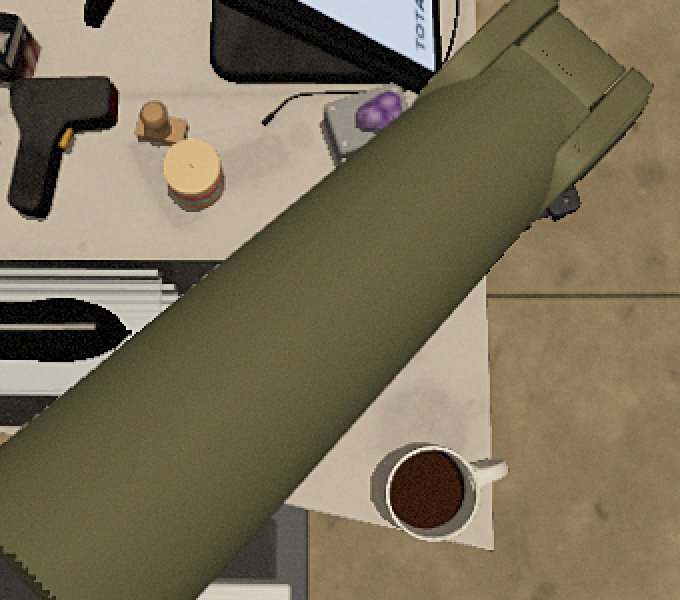

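The gripper's body end shows at full (465,232). Against the prediction it is shifted radially outward, not toward the monitor. So the horizontal position is right and the tips really hang higher than the nominal reach says. I'll make a guarded descent in small steps, watching force.

handwheel --deltas '[0, 0, 0.004, 0, 0.042, 0, 0, 0.008, 0, 0.042, 0, 0, 0.008, 0, 0.042, 0, 0, 0.008, 0, 0.042]'

```text
time_s: 5.88
tool_pos: [0.4937, -0.3043, 0.0495]
tool_rot: [-180.0, 0.0, 17.1]
force: [-0.3, 0.9, -0.2]
grip_width: 0.0421
grasp_force: 0.0
```

```bash
python3 g.py .4944,-.3046,.05
```

```text
.4944,-.3046,.05 -> [ 0.0005  0.0005 -0.0005]
[ 0.4937 -0.3043  0.0495] [-179.9685    0.0321   17.1124] [-10.1518  22.7891  47.2128 105.0137 -19.0545  60.5078 -28.4895] [-0.3207  0.9074 -0.1802] 0.042132505975671246 5.8833
```

```bash
python3 - <<'E'
from h import *
s=read_camera("scene");p=env.get_obs()["tool_pos"]
m=(s["color"].max(2)<28).astype(np.uint8)
for u in range(350,400,3):
    c=np.where(m[200:292,u])[0]+200; print(u,c.min() if len(c) else 0,c.max() if len(c) else 0,end=" | ")
E
```

```text
350 203 216 | 353 203 238 | 356 204 262 | 359 205 262 | 362 207 261 | 365 208 260 | 368 200 201 | 371 200 202 | 374 200 203 | 377 200 232 | 380 200 233 | 383 200 235 | 386 200 278 | 389 200 278 | 392 200 291 | 395 206 274 | 398 207 266 |
```

handwheel --deltas '[0, 0, 0.004, 0, 0.042, 0, 0, 0.008, 0, 0.042, 0, 0, 0.008, 0, 0.042, 0, 0, 0.008, 0, 0.042]'

```text
time_s: 6.27
tool_pos: [0.4937, -0.3043, 0.0414]
tool_rot: [-180.0, 0.0, 17.1]
force: [0.3, -0.5, 0.8]
grip_width: 0.0422
grasp_force: 0.0
```

handwheel --deltas '[0, 0, 0.004, 0, 0.042, 0, 0, 0.007, 0, 0.042, 0, 0, 0.007, 0, 0.042, 0, 0, 0.007, 0, 0.042]'

```text
time_s: 6.6
tool_pos: [0.4938, -0.3043, 0.0346]
tool_rot: [-180.0, 0.0, 17.1]
force: [-0.2, -0.0, 0.3]
grip_width: 0.0418
grasp_force: 0.0
```

```bash
python3 g.py .4944,-.3046,.03 && python3 - <<'E'
from h import *
s=read_camera("scene");p=env.get_obs()["tool_pos"]
m=(s["color"].max(2)<28).astype(np.uint8)
for u in range(353,404,3):
    c=np.where(m[200:292,u])[0]+200; print(u,c.max() if len(c) else 0,end=" | ")
cv2.imwrite("pics/n3.png",cv2.resize(s["color"][210:330,310:460],None,fx=5,fy=5,interpolation=cv2.INTER_CUBIC))
E
```

```text
.4944,-.3046,.03 -> [0.0005 0.0004 0.0046]
[ 0.4938 -0.3043  0.0346] [-179.9784    0.0234   17.115 ] [ -9.5156  23.9445  46.5668 105.6311 -20.0968  59.0352 -27.7399] [-0.1874 -0.0494  0.2583] 0.04175989459948251 6.6
353 271 | 356 273 | 359 273 | 362 271 | 365 270 | 368 212 | 371 214 | 374 215 | 377 244 | 380 245 | 383 246 | 386 288 | 389 287 | 392 291 | 395 283 | 398 267 | 401 258 |
```

View pics/n3.png

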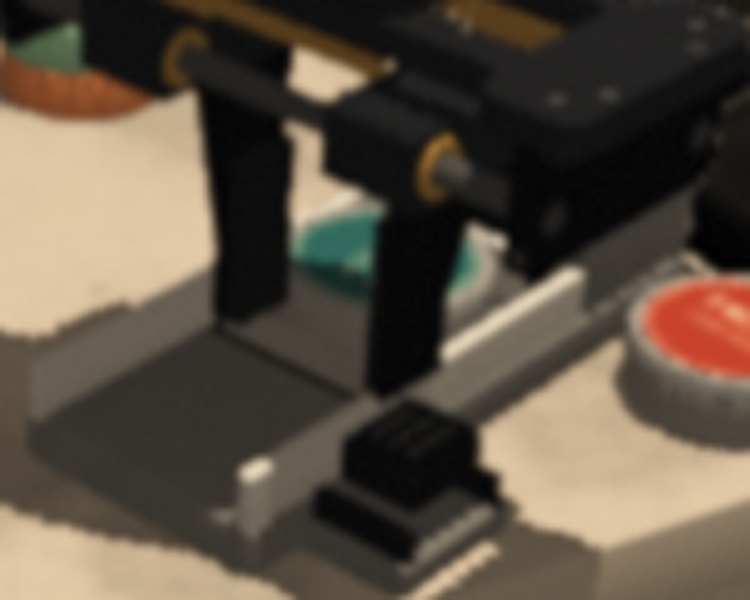

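Tips are now at crop (250,310) and (395,385), with the key top at (410,440). There is still no contact and the tin is docked. I'll turn the visible tip corners into dispenser coordinates for several heights.

```bash
python3 - <<'E'
from h import *
s=read_camera("scene");a=np.radians(17);R=np.array([[np.cos(a),-np.sin(a)],[np.sin(a),np.cos(a)]]);o=np.array([.5454,-.2592])
print("tcp disp",R.T@(env.get_obs()["tool_pos"][:2]-o))
for n,u in(("Rleft",(370,387)),("Rfront",(388,397)),("Rright",(438,376)),("Lleft",(218,311)),("Lfront",(238,322)),("Lright",(285,300)),("keyNearL",(345,440)),("keyfar",(410,400))):
    print(n,[ (z,np.round(1e3*R.T@(plane(s,(310+u[0]/5,210+u[1]/5),z)[:2]-o),0)) for z in(.018,.034,.042,.05)])
E
```

```text
tcp disp [-0.0623 -0.0283]
Rleft [(0.018, array([-33., -22.])), (0.034, array([-53., -37.])), (0.042, array([-63., -45.])), (0.05, array([-73., -53.]))]
Rfront [(0.018, array([-34., -28.])), (0.034, array([-54., -44.])), (0.042, array([-64., -51.])), (0.05, array([-73., -59.]))]
Rright [(0.018, array([-16., -31.])), (0.034, array([-36., -46.])), (0.042, array([-47., -54.])), (0.05, array([-57., -61.]))]
Lleft [(0.018, array([-34.,  34.])), (0.034, array([-54.,  17.])), (0.042, array([-64.,   8.])), (0.05, array([-73.,  -1.]))]
Lfront [(0.018, array([-34.,  26.])), (0.034, array([-54.,   9.])), (0.042, array([-64.,   0.])), (0.05, array([-74.,  -8.]))]
Lright [(0.018, array([-16.,  25.])), (0.034, array([-36.,   8.])), (0.042, array([-46.,  -1.])), (0.05, array([-57.,  -9.]))]
keyNearL [(0.018, array([-58., -34.])), (0.034, array([-77., -49.])), (0.042, array([-86., -56.])), (0.05, array([-96., -64.]))]
keyfar [(0.018, array([-31., -33.])), (0.034, array([-51., -49.])), (0.042, array([-61., -56.])), (0.05, array([-71., -64.]))]
```

With tip height about 0.048 the corners give x -73..-57 and y -53..-60 / -1..-8. This matches the TCP at (-62,-28) in the dispenser frame, so the tips are about 14 mm above the key. Continuing the guarded descent.

handwheel --deltas '[0, 0, 0.004, 0, 0.042, 0, 0, 0.008, 0, 0.042, 0, 0, 0.008, 0, 0.042, 0, 0, 0.008, 0, 0.042]'

```text
time_s: 7.03
tool_pos: [0.4937, -0.3043, 0.0264]
tool_rot: [-180.0, 0.0, 17.1]
force: [-0.6, 0.0, -0.9]
grip_width: 0.0424
grasp_force: 0.0
```

handwheel --deltas '[0, 0, 0.003, 0, 0.042, 0, 0, 0.003, 0, 0.042, 0, 0, 0.003, 0, 0.042]'

```text
time_s: 7.28
tool_pos: [0.4939, -0.3044, 0.0237]
tool_rot: [-180.0, 0.0, 17.1]
force: [-0.5, 0.1, 0.5]
grip_width: 0.0421
grasp_force: 0.0
```

```bash
python3 - <<'E'
from h import *
s=read_camera("scene");p=env.get_obs()["tool_pos"]
m=(s["color"].max(2)<28).astype(np.uint8)
for u in range(350,372,3):
    c=np.where(m[200:300,u])[0]+200; print(u,c.max() if len(c) else 0,end=" | ")
print(blob(s,(75,60,40),(100,255,255),(340,230,430,290))[0])
cv2.imwrite("pics/n4.png",cv2.resize(s["color"][210:330,310:460],None,fx=5,fy=5,interpolation=cv2.INTER_CUBIC))
E
```

```text
350 236 | 353 280 | 356 281 | 359 280 | 362 279 | 365 276 | 368 221 | 371 222 | [377.7399 260.9634]
```

handwheel --deltas '[0, 0, 0.003, 0, 0.042, 0, 0, 0.003, 0, 0.042, 0, 0, 0.003, 0, 0.042]'

```text
time_s: 7.58
tool_pos: [0.4944, -0.3047, 0.021]
tool_rot: [180.0, -0.0, 17.1]
force: [1.3, -0.4, 1.1]
grip_width: 0.0418
grasp_force: 0.5
```

handwheel --deltas '[0, 0, 0.002, 0, 0.042, 0, 0, 0.002, 0, 0.042, 0, 0, 0.002, 0, 0.042]'

```text
time_s: 7.83
tool_pos: [0.4944, -0.3047, 0.019]
tool_rot: [180.0, -0.0, 17.1]
force: [1.3, -0.4, 2.8]
grip_width: 0.042
grasp_force: 0.8
```

View pics/n4.png

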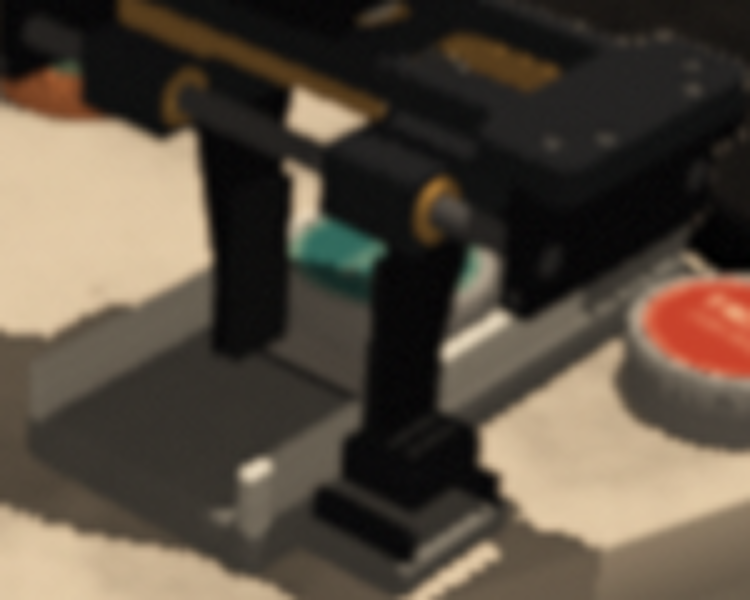

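The picture shows the right finger on the key at crop (400,430) and the left one in the lane at (240,350). Force is rising (2.8 N), so key contact came at TCP about 0.0205, as predicted. Now I press through.

handwheel --deltas '[0, 0, 0.004, 0, 0.042, 0, 0, 0.008, 0, 0.042, 0, 0, 0.0105, 0, 0.042, 0, 0, 0.0105, 0, 0.042, 0, 0, 0.0105, 0, 0.042, 0, 0, 0.0105, 0, 0.042]'

```text
time_s: 8.33
tool_pos: [0.4942, -0.3049, 0.0094]
tool_rot: [-180.0, -0.0, 17.1]
force: [-3.0, 1.4, 11.4]
grip_width: 0.0421
grasp_force: 7.8
```

```bash
python3 - <<'E'
from h import *
s=read_camera("scene");o=env.get_obs();print(o["force"],o["grasp_force"])
te,_=blob(s,(75,60,40),(100,255,255),(330,230,430,300));print(te)
cv2.imwrite("pics/n5.png",cv2.resize(s["color"][210:330,310:460],None,fx=5,fy=5,interpolation=cv2.INTER_CUBIC))
E
```

```text
[-3.0252  1.7132 12.4348] 7.738538623962086
[374.5904 266.9855]
```

View pics/n5.png

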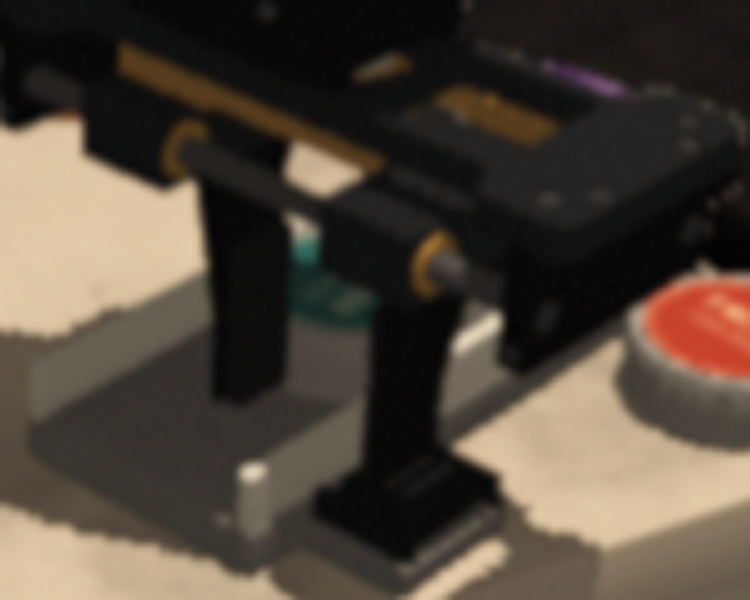

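The key is down (12 N), and the tin has popped out to the lane finger at crop (245,390), pushing about 3 N along the lane. I'll hold briefly to confirm it is steady, then hand in.

handwheel --deltas '[0, 0, 0, 0, 0.042, 0, 0, 0, 0, 0.042, 0, 0, 0, 0, 0.042, 0, 0, 0, 0, 0.042, 0, 0, 0, 0, 0.042, 0, 0, 0, 0, 0.042]'

```text
time_s: 8.88
tool_pos: [0.4942, -0.3049, 0.0094]
tool_rot: [180.0, -0.0, 17.1]
force: [-1.8, 1.1, 13.0]
grip_width: 0.0421
grasp_force: 7.7
```

```bash
python3 - <<'E'
from h import *
s=read_camera("scene");print(blob(s,(75,60,40),(100,255,255),(330,230,430,300))[0],env.get_obs()["force"])
print(env.sign_off())
E
```

```text
[374.5061 267.1127] [-2.8431  0.8356 12.6941]
the job is handed in; nothing more can be done
None
```

I handed the job in at 8.9 s with the key held down under about 12 N and the tin stopped against the lane finger, pushing about 3 N and not moving between the last two pictures; no verdict was printed.

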